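Index the end-mill inspection stage and set its clamp

TASK

Without gripping anything, push the yellow pointer arm of the rotary inspection stage round with a fingertip until the pointer's black tip lies over the orange mark on the dial (not the blue one). Then push the red clamp lever all the way round to its stop to lock the stage. Leave the end mill standing in the stage's hub, do not disturb the things around the stage, and finish with the hand clear.

Things in the scene. Friction and masses are not known exactly. Their poses are not given: they have to be found in the camera images.
- station: rotary inspection stage: grey base plate 270 x 320 x 20 mm fixed to the bench. Origin on the bench (z = 0) under the vertical pivot axis of the pointer; x axis away from the robot at yaw 0, z up. The plate spans x -135 to +135, y -185 to +135 mm. On it lies a fixed aluminium dial disc of radius 128 mm about the pivot, its top 24 mm above the bench, with black graduations and two coloured marks
- pointer (a joint): angle of the yellow pointer arm about the pivot, rad, counter-clockwise positive seen from above; at 0 it points along the station's -x; range -1.9 to 1.9. Needs about 0.15 N m (2 N at the tab) and stays where it is left. The clamp lever does not alter this friction. Always starts between -0.35 and 0.35, the two marks lying one on each side
- pointer_tip (a point): end of the pointer's black tip, 110 mm from the pivot, 33 mm above the bench
- pointer_push (a point): centre of the upright yellow tab to push on, 80 mm from the pivot, 60 mm above the bench; the tab is 26 mm long radially and stands 42 to 78 mm above the bench; with a black rubber pad on each side it is 16 mm thick. The pads are 24 mm long and reach from 47 to 73 mm above the bench. The arm below it is 16 mm wide, its top 42 mm above the bench.
- mark_orange: orange disc, 16 mm across, 3 mm high, on the dial 110 mm from the pivot: the wanted position; origin at the centre of its underside, 24 mm above the bench
- mark_blue: blue disc, same size and radius, the wrong position, on the other side
- lever (a joint): angle of the red clamp lever about its own vertical pivot, rad, clockwise positive seen from above; at 0 it points along the station's -y, growing it swings towards the station's -x until it meets its stop at 1.10. Starts between 0 and 0.15 (open). Needs about 0.10 N m (2 N at the tab) and stays where it is left
- lever_pivot (a point): point on the clamp lever's pivot axis, at station x +30, y -151 mm, 62 mm above the bench
- lever_push (a point): centre of the lever's upright red tab to push on, 55 mm from its pivot, 62 mm above the bench; tab 26 mm long radially, standing 42 to 78 mm above the bench, 16 mm thick with its two black rubber pads, 24 mm long, 49 to 75 mm above the bench. The arm below is 13 mm wide, its top 44 mm above the bench
- end_mill: end mill, 20 mm diameter, 85 mm tall, standing loose in the hub's pocket on the pivot axis, 25 mm deep (hub: steel cylinder, radius 28 mm, top 54 mm above the bench); top 114 mm above the bench; origin at the centre of its underside
- mill_tray: black tray 170 x 100 x 35 mm carrying seven small end mills, up to 93 mm high over all; loose; origin under its centre
- wash_bottle: white bottle, 56 mm diameter, 130 mm tall, loose; origin at the centre of its underside
- jar: small glass jar, 48 mm diameter, 55 mm tall, loose; origin at the centre of its underside
- micrometer: micrometer lying along its x, about 190 mm long, 54 mm wide, 18 mm high, loose; origin on the bench near the middle of its barrel
- spare_mill: spare end mill standing on the bench, 24 mm diameter, 75 mm tall, loose; origin at the centre of its underside
Things that resemble listed ones, but are neither listed nor needed, are in the scene too. Leave any pink or purple look-alike of the end_mill alone.

How it is judged:
By the outcome, as a careful person would: the job done as asked, in the order asked, and still so for the second after the job is handed in, with the robot touching nothing.
It also fails if it takes over 54 s, if anything falls off the work surface, if the arm or the gripper's body presses on something with over 40 N, if the wrist force passes 120 N, or if a joint passes its speed limit or range.

ROBOT

A 7-joint arm with a two-finger parallel gripper is mounted at the origin on the work surface. World frame = base frame: x ahead of the robot, y to its left, z up, the work surface at z = 0. Lengths are in m, angles in rad, forces in N, time in s.
With the tool pointing down it reaches from about 0.4 to 0.75 m from the base axis. Payload 19.5 kg.
Tool frame: the origin (TCP) lies between the finger pads; the fingertips stand 25 mm ahead of it and the grasp point (between the pads) lies 6 mm ahead of it; z points along the fingers, y is the line along which they close (so a half turn about z gives the same grasp; the last joint's range is limited). The gripper opens to 85 mm and grips with 20 to 120 N. Pads are 22 mm wide; open, the fingers measure 114 mm over their backs; the gripper's body (76 mm by 85 mm) begins 54 mm behind the grasp point. The pads swing forward as they close: fully open they stand 13 mm farther back than shut.
Start: joints at [1.13, 0.707, -0.028, 1.485, 0.022, 0.951, -0.075], TCP at [0.223, -0.53, 0.256] pointing down, gripper open.
Joint ranges: [-2.71, 2.71], [-0.32, 2.16], [-1.57, 1.52], [0, 2.45], [-1.46, 4.6], [0, 2.02], [-2.83, 2.83]. Speed limits (rad/s): [1.89, 1.89, 2.57, 2.57, 3.01, 3.01, 3.01].

INTERFACE

Orientations are given as a unit quaternion [w, x, y, z].
In Python, from cell import telemetry, cams, job gives the robot as it stands.
- The arm moves only by the tool jog_arm, never from a script. Its argument "deltas" is text: rows parted by semicolons, each of 5 numbers parted by spaces: the opening, from 0 (shut) to 1 (fully open), then the shift along the tool's x, y, z in m, then the turn about the tool's z in degrees. In form: jaw x y z yaw; .... A call has 1 to 5 rows; each row shifts and turns the commanded pose from where the row before left it, along the tool's axes as they then stand; what a row does not reach is not made up. A row lasts 1/8 s, in which the tool goes at most 62.5 mm and 10.7 degrees, less where a joint would pass 70% of its speed; a pose out of reach is approached as far as the arm can. A call is refused whole if a number of a shift passes 0.0625 or a number of a turn 10.7, either way. A call with a gripper value outside its range is refused whole. The fingers move at their own pace and stop on an object; "grip_force" is the grip in N (left out, the last holds). Time passes only in rows, so rows that do not move let the fingers close. It gives the time, the measured TCP pose, the force, the opening and the grip force at its end, in the units of the state.
- telemetry.sense(): the state, without advancing time (a new reading comes with each control period).
- cams.snapshot(name): name is "side" or "top" or "wrist"; returns a dict with "img" (400x640x3 uint8, red, green, blue), "range_z" (400x640 float32, m along the optical axis (not along the pixel's ray), 0 where there is no reading), "fx", "fy", "cx", "cy" (pixels), "camera_from_world" (4x4, takes a point from world to camera coordinates); the wrist camera has in their place "T_tool_cam" (4x4, takes a point from camera to tool coordinates, whose origin is the TCP and whose axes are the flange's). Camera axes: x right, y up, looking along -z (the intrinsics and any distortion apply to the point x, -y, -z); pixel columns grow to the right and rows downward; lengths in m; the calibration is good to about 2 mm. The wrist camera is an equidistant fisheye: a pixel r from the principal point sees the ray r / f radians off the axis. A picture is of the moment at which its call begins: read the wrist's pose just before it.
- job.hand_in(): hands the job in; it is judged then, once.
The state is a dict: "t": time; "qpos": joint angles; "qd": joint speeds; "effort": joint torques, N m; "eef_pos": TCP position; "orientation": TCP orientation; "force": force on the tool from outside, world axes, zero at the start; "moment": the same for the moment, N m; "gripper_width": opening from 0.0 (shut) to 1.0 (fully open); "gripper_force": force on a finger pad.
Only numpy, scipy, OpenCV 4.12 (cv2) and the standard library are available. Lean on these libraries where they do the work, as an engineer would, in place of code of your own. Each camera call takes 0.05 s, during which the arm holds its last target. There are 200 camera calls.

## Working session

There is one attempt and no reset: what is moved stays moved. The work goes in short steps, Python scripts to look and compute and a tool call to move; the robot and the scene stay as the last step left them, time stands still between calls to the robot, and variables do not carry over. Pictures are saved under pics/ and viewed, at most 13 in all, crops included, and the job is handed in when it is done.

Besides the shell and the picture viewer there is one more tool, called after "Call:" as name(argument=value, ...), one argument or row to a line, values as JSON. jog_arm: Moves the arm, as the interface text tells. Its arguments: {"type":"object","properties":{"deltas":{"type":"string"},"grip_force":{"type":"number"}},"required":["deltas"]}

```bash
mkdir -p pics; ls
cat > h.py <<'E'
import numpy as np, cv2
from cell import telemetry, cams, job
def snap(n):
    s=cams.snapshot(n); return s
def save(s,p): cv2.imwrite('pics/'+p,cv2.cvtColor(s['img'],cv2.COLOR_RGB2BGR))
def ray(s,u,v):
    T=np.linalg.inv(s['camera_from_world']); d=np.array([(u-s['cx'])/s['fx'],-(v-s['cy'])/s['fy'],-1.])
    return T[:3,3],T[:3,:3]@d
def onz(s,u,v,z):
    o,d=ray(s,u,v); return o+d*(z-o[2])/d[2]
def proj(s,p):
    c=s['camera_from_world']@np.append(p,1); return s['cx']+s['fx']*c[0]/-c[2], s['cy']-s['fy']*c[1]/-c[2]
def cloud(s):
    v,u=np.mgrid[0:400,0:640]; z=s['range_z']; T=np.linalg.inv(s['camera_from_world'])
    c=np.stack([(u-s['cx'])/s['fx']*z,-(v-s['cy'])/s['fy']*z,-z],-1)
    return c@T[:3,:3].T+T[:3,3]
E
python3 - <<'E'
from h import *
for n in ('top','side'):
    s=snap(n); save(s,n+'0.png'); print(n,[s[k] for k in('fx','fy','cx','cy')],np.linalg.inv(s['camera_from_world']).round(3).tolist(),[k for k in s])
print(telemetry.sense())
E
```

```text
pics
top [513.9846132976429, 513.9846132976429, 324.25856675954503, 205.29178093064246] [[0.0, 0.994, -0.112, 0.492], [-1.0, -0.001, -0.011, 0.098], [-0.011, 0.112, 0.994, 1.045], [0.0, 0.0, 0.0, 1.0]] ['img', 'range_z', 'fx', 'fy', 'cx', 'cy', 'camera_from_world']
side [397.1137032206762, 397.1137032206762, 317.48347273525593, 200.0038486562714] [[0.985, 0.083, -0.153, 0.454], [-0.173, 0.565, -0.807, -0.66], [0.019, 0.821, 0.571, 0.595], [0.0, 0.0, 0.0, 1.0]] ['img', 'range_z', 'fx', 'fy', 'cx', 'cy', 'camera_from_world']
{'t': 0.1, 'qpos': array([ 1.13028387,  0.70703523, -0.02761772,  1.48495349,  0.02200466,
        0.95092362, -0.07550229]), 'qd': array([ 1.61361806e-03,  3.62173730e-04,  1.24418953e-03, -8.62523590e-04,
       -3.56056613e-04,  6.34680626e-05,  4.41376602e-04]), 'effort': array([ 2.07976474e-03, -8.84290266e+01,  1.23648673e+00, -2.36458343e+01,
        1.70394679e-02,  5.00594237e-03, -2.73036335e-05]), 'eef_pos': array([ 0.22320056, -0.52967249,  0.25587708]), 'orientation': array([-4.94655472e-04,  9.80184217e-01,  1.98087463e-01, -1.18001676e-04]), 'force': array([-0.72198079, -0.60686901, -0.14267882]), 'moment': array([ 0.01500691, -0.02036936, -0.01273929]), 'gripper_force': 0.0, 'gripper_width': 1.0044403220866747}
```

View pics/top0.png

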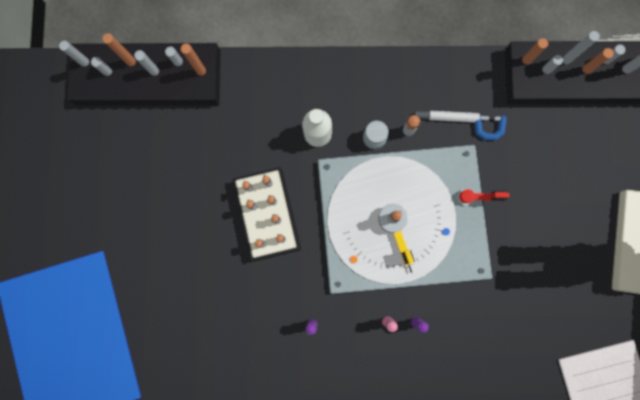

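View pics/side0.png

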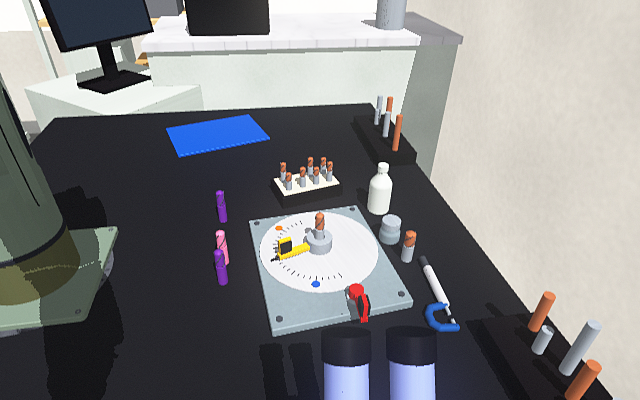

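The top view shows the stage pivot near px (393,217). The pointer runs to about (409,268), with orange at (353,260), blue at (446,232) and the red lever from (467,197) to (509,195). The pink and purple decoys are below the stage. In the side view the tab is at about (285,243).

```bash
cat >> h.py <<'E'
def blob(s,lo,hi,box=None):
    hsv=cv2.cvtColor(s['img'],cv2.COLOR_RGB2HSV); m=cv2.inRange(hsv,np.array(lo),np.array(hi))
    if box: k=np.zeros_like(m); k[box[1]:box[3],box[0]:box[2]]=1; m*=k
    n,l,st,c=cv2.connectedComponentsWithStats(m)
    i=1+np.argmax(st[1:,4]); return c[i],st[i],l==i
E
python3 - <<'E'
from h import *
r=lambda a:np.round(a,4)
st={n:snap(n) for n in('top','side')}
t=st['top']; d=st['side']
def two(a,b):
    o1,d1=ray(t,*a);o2,d2=ray(d,*b); A=np.stack([d1,-d2],1); x=np.linalg.lstsq(A,o2-o1,rcond=None)[0]
    p,q=o1+d1*x[0],o2+d2*x[1]; return r((p+q)/2),r(np.linalg.norm(p-q))
bt=(310,140,530,300); bs=(245,200,420,335)
for nm,lo,hi,z in(('orange',(8,150,120),(16,255,255),.027),('blue',(105,120,100),(125,255,255),.027),('yellow',(20,120,100),(35,255,255),.06),('red',(0,170,80),(5,255,255),.07)):
    bxt=bt
    if nm=='orange': bxt=(340,245,370,275)
    if nm=='blue': bxt=(435,220,460,245)
    bxs=bs
    if nm=='orange': bxs=(265,215,295,235)
    if nm=='blue': bxs=(300,270,330,300)
    a=blob(t,lo,hi,bxt); b=blob(d,lo,hi,bxs)
    print(nm,a[0],a[1],b[0],b[1],'top',r(onz(t,*a[0],z)),'side',r(onz(d,*b[0],z)),two(a[0],b[0]))
# dial
for n,s in st.items():
    g=cv2.cvtColor(s['img'],cv2.COLOR_RGB2HSV); box=(325,150,462,290) if n=='top' else (255,200,385,300)
    m=((g[...,2]>(190))&(g[...,1]<25)).astype(np.uint8); k=np.zeros_like(m);k[box[1]:box[3],box[0]:box[2]]=1;m*=k
    c=max(cv2.findContours(m,0,1)[0],key=cv2.contourArea)
    h=cv2.convexHull(c)[:,0]; P=np.array([onz(s,u,v,.024)[:2] for u,v in c[:,0]]); H=np.array([onz(s,u,v,.024)[:2] for u,v in h])
    A=np.c_[2*H,np.ones(len(H))]; x=np.linalg.lstsq(A,(H**2).sum(1),rcond=None)[0]
    print(n,'dial',r(x[:2]),r(np.sqrt(x[2]+x[0]**2+x[1]**2)))
C=cloud(t); 
for z0,z1 in((.1,.13),):
    m=(abs(C[...,0]-.49)<.1)&(abs(C[...,1]+.03)<.1)&(C[...,2]>z0)&(C[...,2]<z1); print('mill top',m.sum(),r(C[m].mean(0)) if m.sum() else '')
# plate corners from colours/heights
m=((C[...,2]>.012)&(C[...,2]<.05)).astype(np.uint8);m[:, :310]=0;m[:,510:]=0;m[:140]=0;m[305:]=0
c=max(cv2.findContours(m,0,1)[0],key=cv2.contourArea)
W=np.array([onz(t,u,v,.02)[:2] for u,v in c[:,0]]).astype(np.float32); print(cv2.minAreaRect(W))
for nm,u in(('top',t),('side',d)):
    b=(320,140,520,300) if nm=='top' else bs
    x=u['img'][b[1]:b[3],b[0]:b[2]] if nm=='side' else u['img'][140:300,320:520]
    cv2.imwrite(f'pics/{nm}c.png',cv2.cvtColor(cv2.resize(x,None,fx=4,fy=4,interpolation=cv2.INTER_CUBIC)[:600,:800],cv2.COLOR_RGB2BGR))
E
```

```text
orange [353.09090909 258.90909091] [351 257   5   5  22] [278.5 227.5] [276 226   6   4  24] top [0.5001 0.0522 0.027 ] side [0.4996 0.047  0.027 ] (array([0.5  , 0.052, 0.023]), np.float64(0.0003))
blue [445.40740741 231.07407407] [443 229   6   5  27] [315.44186047 283.55813953] [312 281   8   6  43] top [ 0.5549 -0.1306  0.027 ] side [ 0.5535 -0.1346  0.027 ] (array([ 0.5546, -0.1314,  0.0235]), np.float64(0.001))
yellow [402.99166667 246.98333333] [394 232  19  33 240] [291.78424658 248.45890411] [277 237  33  23 292] top [ 0.5225 -0.0417  0.06  ] side [ 0.5169 -0.0647  0.06  ] (array([ 0.5211, -0.0442,  0.0415]), np.float64(0.004))
red [480.87878788 195.76767677] [460 191  48  11 297] [359.59851301 297.68773234] [349 284  19  39 269] top [ 0.6195 -0.1902  0.07  ] side [ 0.6152 -0.2183  0.07  ] (array([ 0.6228, -0.1975,  0.0453]), np.float64(0.0))
top dial [ 0.58   -0.0253] 0.1277
side dial [ 0.5786 -0.028 ] 0.1284
mill top 87 [ 0.5785 -0.0236  0.1118]
((0.5822926759719849, -0.05835355818271637), (0.2693323493003845, 0.3373491168022156), 5.322793960571289)
```

View pics/sidec.png

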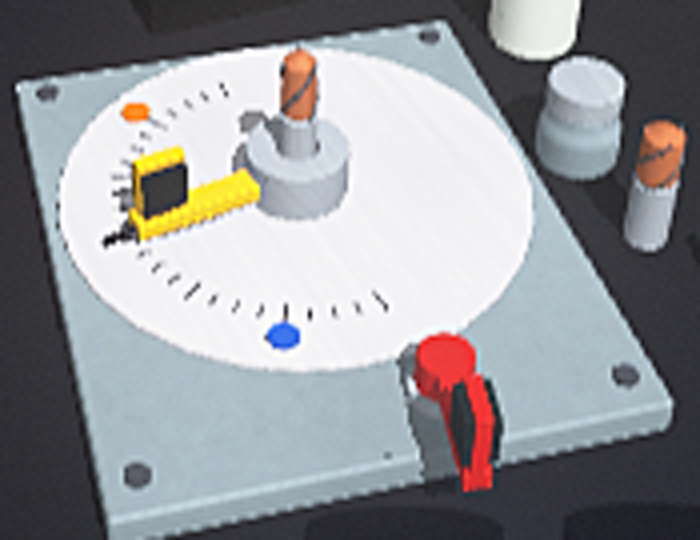

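The side crop shows the yellow tab with its black pad, the orange mark at full-image px (278,227), the blue at (315,283) and the lever near its open end. The pivot is at about (0.579, -0.026), and both marks come out 0.11 m from it, which fits.

```bash
cat >> h.py <<'E'
PIV=np.array([.579,-.026]); YAW=np.radians(5.2); LP=PIV+np.array([[np.cos(YAW),-np.sin(YAW)],[np.sin(YAW),np.cos(YAW)]])@[.03,-.151]
from scipy.spatial.transform import Rotation as Ro
def pose():
    s=telemetry.sense(); q=s['orientation']; return s['eef_pos'],Ro.from_quat(q[[1,2,3,0]]).as_matrix()
def to(p,inward=None):
    e,R=pose(); print('pos',e.round(4),'x-axis deg',np.degrees(np.arctan2(R[1,0],R[0,0])).round(1),'tool delta',(R.T@(np.array(p)-e)).round(4), 'turn',None if inward is None else np.round(np.degrees(np.arctan2(R[1,0],R[0,0]))-inward,1))
E
python3 - <<'E'
from h import *
t=snap('top'); C=cloud(t)
g=cv2.cvtColor(t['img'],cv2.COLOR_RGB2HSV)
m=cv2.inRange(g,(20,100,80),(35,255,255))>0; m[:220]=0;m[300:]=0
for z0,z1 in((.02,.05),(.066,.09)):
    k=m&(C[...,2]>z0)&(C[...,2]<z1); c=C[k].mean(0); e=c[:2]-PIV; print(k.sum(),c.round(4),'r',np.hypot(*e).round(4),'ang',np.degrees(np.arctan2(e[1],e[0])).round(1)%360)
r=((cv2.inRange(g,(0,150,60),(6,255,255))>0)|(cv2.inRange(g,(176,150,60),(180,255,255))>0)); r[:, :440]=0;r[:, 515:]=0;r[:180]=0;r[215:]=0
for a,b in((440,480),(480,515)):
    k=r.copy();k[:,:a]=0;k[:,b:]=0;k&=(C[...,2]>.03); c=C[k].mean(0);e=c[:2]-LP;print('red',k.sum(),c.round(4),C[k][:,2].max().round(3),'r',np.hypot(*e).round(3),np.degrees(np.arctan2(e[1],e[0])).round(1))
print(LP); to([.513,-.09,.16],15)
E
```

```text
172 [ 0.5327 -0.0392  0.0418] r 0.0482 ang 195.9
90 [ 0.5036 -0.0491  0.0767] r 0.0788 ang 197.1
red 173 [ 0.6223 -0.1738  0.0458] 0.051 r 0.0 -150.9
red 169 [ 0.6212 -0.2168  0.0629] 0.084 r 0.043 -91.8
[ 0.62256205 -0.17365957]
pos [ 0.2232 -0.5298  0.2561] x-axis deg 22.8 tool delta [ 0.4378 -0.2927  0.0962] turn 7.8
```

Call:
jog_arm(
  deltas="0 0.05 -0.033 0 0; 0 0.05 -0.033 0 0; 0 0.05 -0.033 0 0; 0 0.05 -0.033 0 0; 0 0.05 -0.033 0 0",
  grip_force=20,
)

```text
t: 0.88
eef_pos: [0.3905, -0.2791, 0.2564]
orientation: [0.0, 0.98, 0.198, 0.0]
force: [0.6, -1.6, -0.4]
gripper_width: 0.003
gripper_force: 0.0
```

Call:
jog_arm(
  deltas="0 0.05 -0.033 0 0; 0 0.05 -0.033 0 0; 0 0.05 -0.033 0 0; 0 0.038 -0.029 0.03 6; 0 0 0 0 0",
)

```text
t: 1.5
eef_pos: [0.5137, -0.086, 0.2244]
orientation: [-0.001, 0.989, 0.148, -0.001]
force: [-0.2, -1.0, 0.0]
gripper_width: 0.003
gripper_force: 0.0
```

Run:
```python
from h import *
d=snap('side');save(d,'s1.png')
to([.513,-.09,.077],15); s=telemetry.sense(); print(s['t'],s['force'],s['gripper_width'])
```

```text
pos [ 0.5132 -0.0884  0.2254] x-axis deg 17.0 tool delta [-0.0004  0.0016  0.1484] turn 2.0
1.55 [ 0.4298395  -0.77174325  0.43294956] 0.0020272351743116156
```

Call:
jog_arm(
  deltas="0 0 0.003 0.04 0; 0 0 0 0.04 0; 0 0 0 0.04 0; 0 0 0 0.028 0; 0 0 0 0 0",
)

```text
t: 2.17
eef_pos: [0.5132, -0.0936, 0.0776]
orientation: [-0.0, 0.989, 0.146, -0.001]
force: [-1.2, -0.4, 0.9]
gripper_width: 0.002
gripper_force: 0.0
```

Run:
```python
from h import *
d=snap('side'); cv2.imwrite('pics/s2.png',cv2.cvtColor(cv2.resize(d['img'][120:340,200:420],None,fx=2.7,fy=2.7),cv2.COLOR_RGB2BGR))
to([.513,-.09,.077],15); s=telemetry.sense(); print(s['t'],s['force'],s['gripper_width'])
```

```text
pos [ 0.5138 -0.0935  0.0788] x-axis deg 16.8 tool delta [ 0.0002 -0.0036  0.0018] turn 1.8
2.225 [0.51351533 0.99557856 0.03352018] 0.0042243237065842255
```

View pics/s2.png

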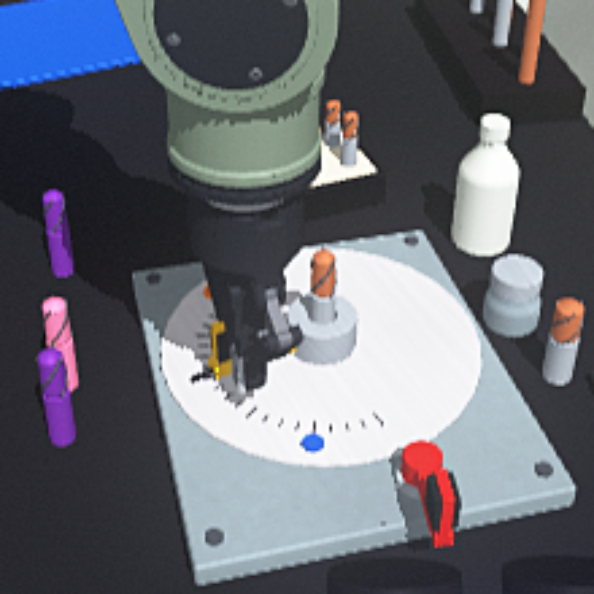

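Fingertip is standing on the dial's near side beside the tab (about (240,370) in the crop), and nothing else is touched. Starting the push.

Call:
jog_arm(
  deltas="0 0 -0.01 0 0; 0 0 -0.01 0 0; 0 -0.0017 -0.0071 0 5; 0 -0.0017 -0.0071 0 5; 0 0 0 0 0",
)

```text
t: 2.85
eef_pos: [0.5014, -0.0596, 0.0789]
orientation: [-0.0, 0.998, 0.061, 0.0]
force: [-0.5, -0.6, 0.2]
gripper_width: -0.002
gripper_force: 0.0
```

```bash
cat >> h.py <<'E'
def fing():
    e,R=pose(); v=R.T@np.append(PIV-e[:2],0); s=telemetry.sense(); a=np.degrees(np.arctan2(R[1,0],R[0,0]))
    print('t',s['t'],'z',e[2].round(4),'pivot in tool x,y',v[:2].round(4),'inward',a.round(1),'F tool',(R.T@s['force']).round(1))
E
python3 - <<'E'
from h import *
fing()
t=snap('side'); save(t,'x.png'); C=cloud(t);g=cv2.cvtColor(t['img'],cv2.COLOR_RGB2HSV)
m=(cv2.inRange(g,(20,100,60),(35,255,255))>0)&(C[...,2]>.066)&(C[...,2]<.09)&(np.hypot(C[...,0]-PIV[0],C[...,1]-PIV[1])<.12)
c=C[m].mean(0);e=c[:2]-PIV;print(m.sum(),c.round(4),np.degrees(np.arctan2(e[1],e[0]))%360,np.hypot(*e))
E
```

```text
t 2.85 z 0.0789 pivot in tool x,y [ 0.0811 -0.024 ] inward 6.9 F tool [-0.5  0.6 -0.2]
10 [ 0.4911 -0.0437  0.0728] 191.38945513896815 0.08969706295546326
```

Call:
jog_arm(
  deltas="0 -0.0017 -0.0071 0 5; 0 -0.0017 -0.0071 0 5; 0 -0.0017 -0.0071 0 5; 0 -0.0017 -0.0071 0 5; 0 0 0 0 0",
)

```text
t: 3.52
eef_pos: [0.495, -0.0319, 0.0785]
orientation: [-0.0, 0.994, -0.113, 0.0]
force: [-0.6, -0.2, -0.2]
gripper_width: -0.002
gripper_force: 0.0
```

Run:
```python
from h import *
fing()
t=snap('top'); cv2.imwrite('pics/t3.png',cv2.cvtColor(cv2.resize(t['img'][180:300,320:480],None,fx=5,fy=5,interpolation=cv2.INTER_CUBIC),cv2.COLOR_RGB2BGR))
```

```text
t 3.525 z 0.0785 pivot in tool x,y [ 0.0805 -0.0246] inward -13.0 F tool [-0.6  0.4  0.2]
```

View pics/t3.png

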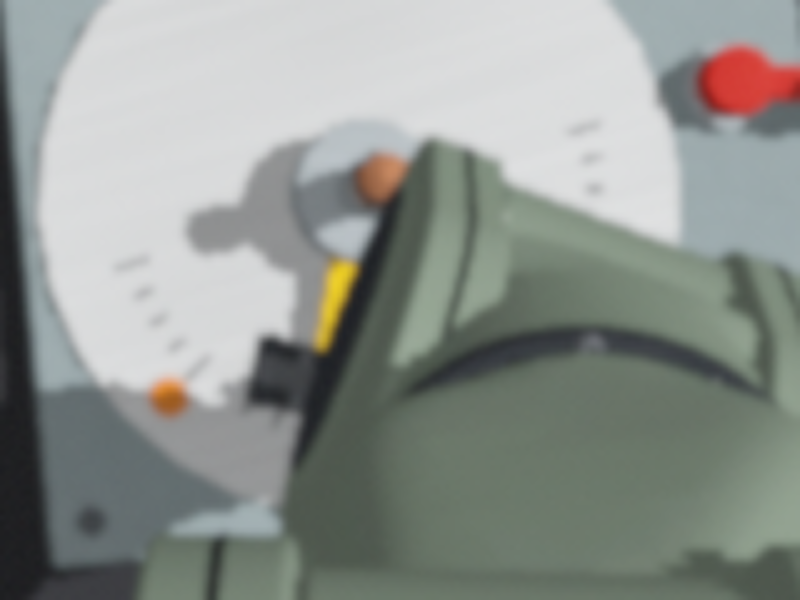

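The view shows the pointer (yellow, near crop px (335,310)) moving with the finger, with orange at (168,397), about 25–30° still to go.

Call:
jog_arm(
  deltas="0 -0.0017 -0.0071 0 5; 0 -0.0017 -0.0071 0 5; 0 -0.0017 -0.0071 0 5; 0 -0.0017 -0.0071 0 5; 0 0 0 0 0",
)

```text
t: 4.2
eef_pos: [0.4987, -0.0034, 0.0783]
orientation: [-0.0, 0.959, -0.284, 0.0]
force: [0.2, 0.1, 0.2]
gripper_width: -0.002
gripper_force: 0.0
```

Run:
```python
from h import *
fing()
t=snap('top'); d=snap('side');w=snap('wrist')
a=cv2.resize(t['img'][210:290,330:430],(400,320),interpolation=cv2.INTER_CUBIC)
b=cv2.resize(d['img'][200:280,250:350],(400,320),interpolation=cv2.INTER_CUBIC)
c=cv2.resize(w['img'],(448,280))
o=np.zeros((600,800,3),np.uint8);o[:320,:400]=a;o[:320,400:]=b;o[320:,:448]=c
cv2.imwrite('pics/m4.png',cv2.cvtColor(o,cv2.COLOR_RGB2BGR))
```

```text
t 4.2 z 0.0783 pivot in tool x,y [ 0.0796 -0.0247] inward -33.0 F tool [ 0.1 -0.2 -0.2]
```

View pics/m4.png

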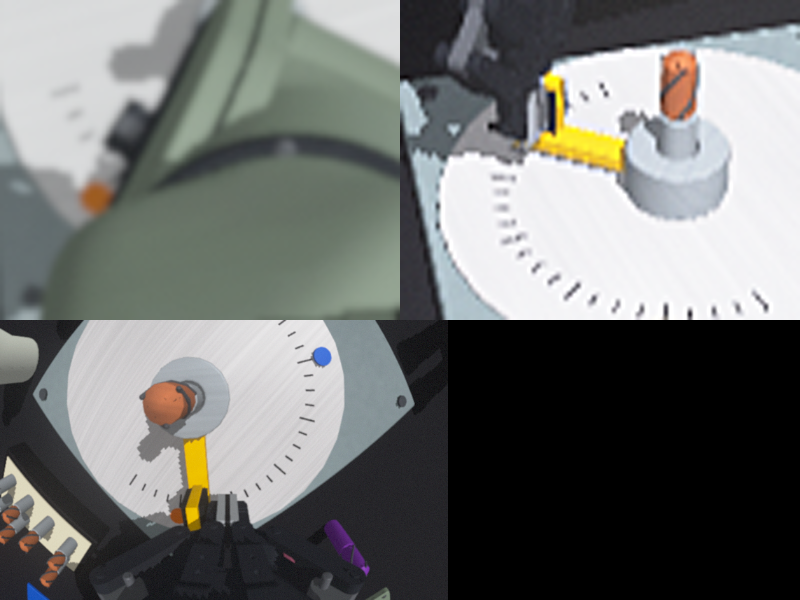

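The wrist view (lower left) shows the tab against the fingertip at panel px (197,505), with orange just left of it at (177,517). I'll measure both angles through the wrist camera.

```bash
cat >> h.py <<'E'
def wrist():
    e,R=pose(); w=snap('wrist'); T=w['T_tool_cam']
    def on(u,v,z):
        x=(np.asarray(u)-w['cx'])/w['fx'];y=(np.asarray(v)-w['cy'])/w['fy'];r=np.hypot(x,y)+1e-9
        d=np.stack([np.sin(r)*x/r,-np.sin(r)*y/r,-np.cos(r)],-1)@(R@T[:3,:3]).T; o=e+R@T[:3,3]
        return o+d*((z-o[2])/d[...,2])[...,None]
    return w,on
def ang(p): return np.degrees(np.arctan2(p[...,1]-PIV[1],p[...,0]-PIV[0]))%360
def wmeas():
    w,on=wrist(); g=cv2.cvtColor(w['img'],cv2.COLOR_RGB2HSV)
    m=cv2.inRange(g,(20,150,150),(35,255,255))>0; v,u=np.nonzero(m); P=on(u,v,.042); r=np.hypot(*(P[:,:2]-PIV).T)
    for a,b in((.03,.04),(.04,.05),(.05,.06)):
        k=(r>a)&(r<b); 
        if k.sum(): A=ang(P[k]);print('arm r',a,k.sum(),'mid ang',((A.min()+A.max())/2).round(2),np.percentile(A,[2,98]).round(1))
    for nm,lo,hi in(('orange',(8,180,120),(15,255,255)),('blue',(105,150,100),(125,255,255))):
        v,u=np.nonzero(cv2.inRange(g,lo,hi)); P=on(u,v,.027); r=np.hypot(*(P[:,:2]-PIV).T); k=(r>.095)&(r<.125); A=P[k]
        if k.sum(): print(nm,k.sum(),A.mean(0).round(4),ang(A.mean(0)).round(2),'span',np.ptp(ang(A)).round(2))
    gr=(g[...,1]<60)&(g[...,2]>60); return w,on
E
python3 - <<'E'
from h import *
fing(); w,on=wmeas()
E
```

```text
t 4.35 z 0.0784 pivot in tool x,y [ 0.0794 -0.0252] inward -33.0 F tool [-0.1  0.6  0.1]
arm r 0.03 451 mid ang 149.22 [136.5 161.1]
arm r 0.04 559 mid ang 147.88 [138. 158.]
arm r 0.05 522 mid ang 148.17 [140.1 156.5]
orange 252 [0.5008 0.0518 0.027 ] 135.14 span 5.77
blue 472 [ 0.5539 -0.1302  0.027 ] 256.45 span 7.83
```

Call:
jog_arm(
  deltas="0 -0.0017 -0.0071 0 5; 0 -0.0017 -0.0071 0 5; 0 0 0 0 0",
)

```text
t: 4.78
eef_pos: [0.5041, 0.0101, 0.0783]
orientation: [0.0, 0.93, -0.367, 0.0]
force: [-0.3, 0.5, -1.0]
gripper_width: 0.0
gripper_force: 0.0
```

Run:
```python
from h import *
fing(); w,on=wmeas()
P=PIV+.11*np.array([np.cos(np.radians(137)),np.sin(np.radians(137))])
c=w['img'][200:400,150:400]
cv2.imwrite('pics/w5.png',cv2.cvtColor(cv2.resize(c,None,fx=3,fy=3,interpolation=cv2.INTER_CUBIC),cv2.COLOR_RGB2BGR))
```

```text
t 4.775 z 0.0783 pivot in tool x,y [ 0.0794 -0.0247] inward -43.0 F tool [-0.6 -0.2  1. ]
arm r 0.03 379 mid ang 138.49 [126.2 150.5]
arm r 0.04 561 mid ang 137.83 [128.1 148.1]
arm r 0.05 524 mid ang 138.33 [130.1 146.6]
blue 467 [ 0.5538 -0.1302  0.027 ] 256.39 span 7.67
```

View pics/w5.png

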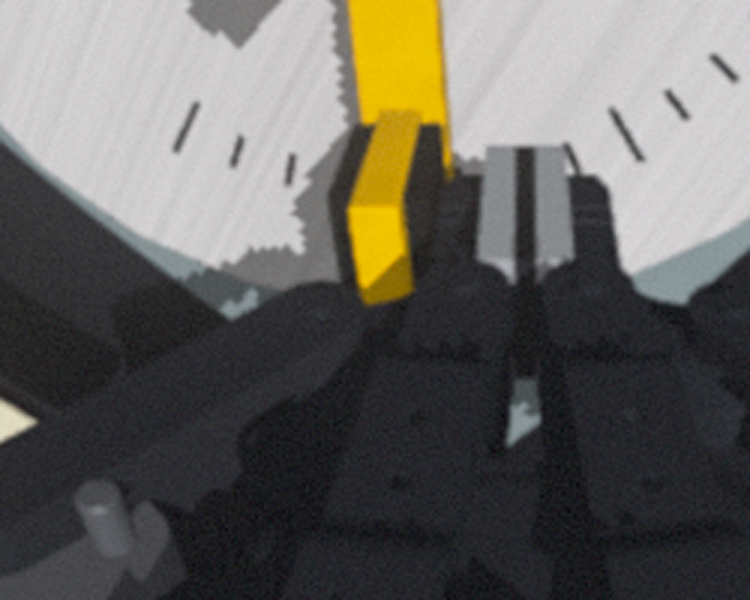

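The wrist crop shows the tab near px (385,220) against the finger, with the orange mark hidden below it. The pointer is at 138.2° and orange at about 136.2°. I'll push 1.5° more, then back off for an unobstructed look.

Call:
jog_arm(
  deltas="0 -0.0005 -0.0021 0 1.5; 0 0 0 0 0; 0 0 0.02 0 0; 0 0 0.02 -0.02 0; 0 0 0 -0.06 0",
)

```text
t: 5.45
eef_pos: [0.4756, -0.0178, 0.158]
orientation: [0.001, 0.925, -0.381, -0.002]
force: [1.8, 1.4, 1.1]
gripper_width: 0.004
gripper_force: 0.0
```

Call:
jog_arm(
  deltas="0 0.035 0.035 -0.06 -10; 0 0.035 0.035 0 -10; 0 0.035 0.035 0 -10; 0 0.035 0.035 0 -10; 0 0 0 0 0",
)

```text
t: 6.08
eef_pos: [0.5286, -0.1976, 0.2062]
orientation: [0.001, 0.999, -0.041, 0.0]
force: [-0.3, 0.7, 0.0]
gripper_width: 0.0
gripper_force: 0.0
```

Run:
```python
from h import *
fing(); w,on=wmeas()
t=snap('top'); d=snap('side')
a=cv2.resize(t['img'][210:290,330:430],(400,320),interpolation=cv2.INTER_CUBIC)
b=cv2.resize(d['img'][200:280,250:350],(400,320),interpolation=cv2.INTER_CUBIC)
c=cv2.resize(w['img'],(448,280))
o=np.zeros((600,800,3),np.uint8);o[:320,:400]=a;o[:320,400:]=b;o[320:,:448]=c
cv2.imwrite('pics/m6.png',cv2.cvtColor(o,cv2.COLOR_RGB2BGR))
for nm,s in(('top',t),('side',d)):
    C=cloud(s);g=cv2.cvtColor(s['img'],cv2.COLOR_RGB2HSV);m=cv2.inRange(g,(19,100,80),(35,255,255))>0
    k=m&(C[...,2]>.066)&(C[...,2]<.09)&(np.hypot(C[...,0]-PIV[0],C[...,1]-PIV[1])<.12)
    if k.sum():print(nm,'tab',k.sum(),ang(C[k].mean(0)),C[k].mean(0))
```

```text
t 6.075 z 0.2062 pivot in tool x,y [ 0.0362 -0.1752] inward -4.7 F tool [-0.3 -0.7 -0. ]
arm r 0.03 51 mid ang 139.69 [127.8 151.4]
arm r 0.04 110 mid ang 139.07 [128.4 149.7]
arm r 0.05 103 mid ang 138.86 [130.5 147.2]
orange 4 [0.4962 0.0462 0.027 ] 138.92 span 0.93
blue 147 [ 0.554  -0.1313  0.027 ] 256.67 span 7.19
top tab 86 136.64945008082222 [0.52038417 0.02933449 0.07683534]
side tab 46 138.78647204485415 [0.52016991 0.02552639 0.07370104]
```

View pics/m6.png

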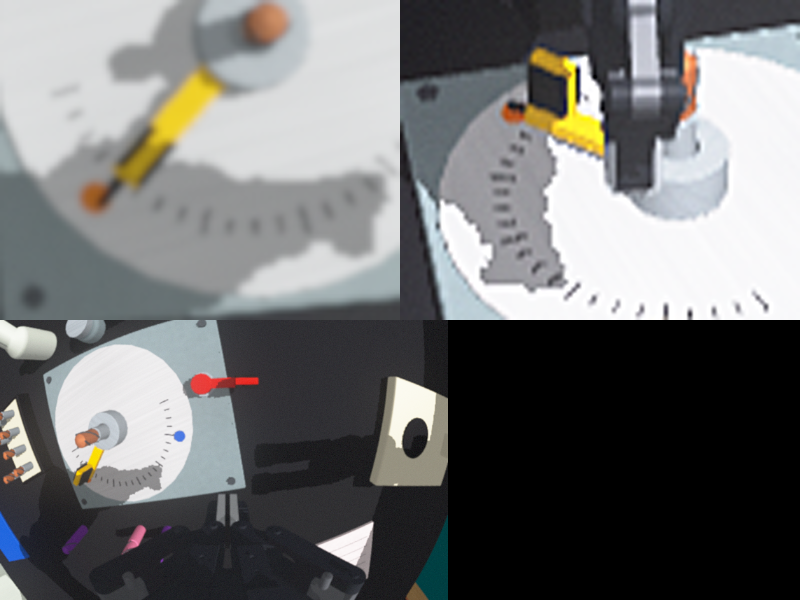

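Now the tip lies on the orange mark (top panel, tip end about (105,193), mark centre about (95,198)), a bit short. I'll measure the remainder.

Run:
```python
from h import *
S=[snap('top')for _ in range(4)]
t=S[0]; im=np.mean([s['img'] for s in S],0).astype(np.uint8); g=cv2.cvtColor(im,cv2.COLOR_RGB2HSV)
v,u=np.nonzero(cv2.inRange(g,(17,110,90),(35,255,255))); P=np.array([onz(t,a,b,.042) for a,b in zip(u,v)]); r=np.hypot(*(P[:,:2]-PIV).T)
for a,b in((.032,.044),(.044,.056),(.056,.065)):
    k=(r>a)&(r<b); print('arm',k.sum(),ang(P[k].mean(0)),P[k].mean(0).round(4))
x0,y0,x1,y1=346,250,366,270; sub=g[y0:y1,x0:x1]
v,u=np.nonzero(cv2.inRange(sub,(5,130,60),(17,255,255))); mm=cv2.minEnclosingCircle(np.c_[u+x0,v+y0].astype(np.float32)); print('mark',len(u),mm,ang(onz(t,*mm[0],.027)),onz(t,*mm[0],.027).round(4))
# hub circle check: mill top at z .114
v,u=np.nonzero(cv2.inRange(g[200:240,380:410],(3,80,60),(15,255,255)));print('mill',onz(t,u.mean()+380,v.mean()+200,.105).round(4))
gray=cv2.cvtColor(im,cv2.COLOR_RGB2GRAY); print(gray[250:268,346:366])
# tip predicted px
for A in(135,136,137,138):
    print(A,np.round(proj(t,[PIV[0]+.11*np.cos(np.radians(A)),PIV[1]+.11*np.sin(np.radians(A)),.033]),1))
```

```text
arm 47 134.4232105742178 [0.5527 0.0008 0.042 ]
arm 50 135.5281227794344 [0.5434 0.0089 0.042 ]
arm 32 135.58744786237688 [0.536  0.0161 0.042 ]
mark 26 ((353.5, 258.5), 2.9155757427215576) 135.27102087424024 [0.5009 0.0514 0.027 ]
mill [ 0.579  -0.0234  0.105 ]
[[159 152 150 149 148 148 146 140 135 139 144 143 131 108  84  82 103 122
  131 132]
 [151 149 149 149 148 148 148 146 146 147 147 143 130 110  96 103 120 131
  133 129]
 [149 149 149 149 149 149 150 149 149 149 147 142 131 119 113 119 128 132
  131 122]
 [150 150 149 150 150 150 149 148 148 148 145 138 125 116 116 121 127 129
  125 109]
 [151 151 150 150 150 148 146 144 144 143 138 124 103  94 103 118 125 123
  112  93]
 [151 151 150 149 146 142 137 133 133 133 125 102  75  69  92 116 127 122
  106  95]
 [151 150 149 146 140 131 122 117 117 116 106  83  60  71 102 126 133 127
  115 114]
 [150 149 148 142 132 119 110 107 105  98  84  67  70  95 123 139 139 130
  124 131]
 [149 149 147 140 126 112 107 104  98  84  68  68  94 121 139 146 143 135
  134 142]
 [150 150 148 139 124 110 105 101  90  71  65  87 118 138 147 148 146 142
  143 147]
 [151 151 150 143 128 114 106  98  83  68  79 109 134 146 150 149 148 147
  148 148]
 [152 153 151 146 135 120 111 102  91  88 104 128 143 149 149 149 149 148
  148 147]
 [151 152 152 149 142 132 123 116 112 115 128 140 147 149 149 148 148 148
  148 147]
 [144 149 151 150 148 144 138 134 133 136 142 146 148 148 148 148 149 148
  149 148]
 [133 143 148 150 150 148 146 144 144 146 147 148 149 148 149 149 149 149
  150 149]
 [120 131 141 147 149 149 149 149 149 149 149 149 150 150 149 150 150 150
  150 150]
 [112 119 130 140 146 149 150 150 150 150 151 151 151 150 151 151 151 151
  151 150]
 [108 111 118 129 139 146 149 151 151 151 152 152 152 151 152 151 152 151
  151 151]]
135 [353.4 258.3]
136 [354.1 259. ]
137 [354.8 259.7]
138 [355.6 260.3]
```

```bash
cat >> h.py <<'E'
def plan(inw,px,py,z):
    a=np.radians(inw); x=np.array([np.cos(a),np.sin(a)]); y=np.array([np.sin(a),-np.cos(a)])
    p=PIV-px*x-py*y; to([*p,z],inw)
E
python3 - <<'E'
from h import *
plan(-44.5,.0794,-.060,.206); print(telemetry.sense()['qpos'])
E
```

```text
pos [ 0.5285 -0.1933  0.2066] x-axis deg -4.6 tool delta [-0.0624 -0.1757  0.0007] turn 39.9
[ 0.17828284  0.7637052   0.22683737  1.60210338 -0.21869091  0.80082198
 -1.15414852]
```

Call:
jog_arm(
  deltas="0 -0.0156 -0.044 0 0; 0 -0.0156 -0.044 0 0; 0 -0.0156 -0.044 0 0; 0 -0.0156 -0.044 0 0; 0 0 0 0 10",
)

```text
t: 7.05
eef_pos: [0.4798, -0.0101, 0.2067]
orientation: [-0.001, 0.992, -0.127, -0.0]
force: [-0.1, -0.1, -0.3]
gripper_width: 0.0
gripper_force: 0.0
```

Call:
jog_arm(
  deltas="0 0 0 0 10; 0 0 0 0 10; 0 0 0 0 10; 0 0 0 0 0",
)

```text
t: 7.55
eef_pos: [0.4804, -0.0131, 0.2066]
orientation: [0.0, 0.925, -0.379, 0.0]
force: [-0.7, 0.6, -0.6]
gripper_width: -0.002
gripper_force: 0.0
```

Run:
```python
from h import *
fing();plan(-44.5,.0794,-.06,.078)
```

```text
t 7.55 z 0.2066 pivot in tool x,y [ 0.0793 -0.06  ] inward -44.6 F tool [-0.9  0.1  0.6]
pos [ 0.4804 -0.0131  0.2066] x-axis deg -44.6 tool delta [-0.000e+00  1.000e-04  1.286e-01] turn -0.1
```

Call:
jog_arm(
  deltas="0 0 0 0.043 0; 0 0 0 0.043 0; 0 0 0 0.043 0; 0 0 -0.02 0 0; 0 0 -0.013 0 0",
)

```text
t: 8.18
eef_pos: [0.5041, 0.0106, 0.0775]
orientation: [-0.0, 0.926, -0.378, -0.0]
force: [-0.3, 0.2, 0.4]
gripper_width: 0.001
gripper_force: 0.0
```

Call:
jog_arm(
  deltas="0 0 -0.0022 0 0; 0 -0.0005 -0.0015 0 1; 0 -0.0004 -0.0014 0 1; 0 0 0 0 0; 0 0 0 0 0",
)

```text
t: 8.8
eef_pos: [0.5066, 0.014, 0.0776]
orientation: [-0.0, 0.918, -0.396, 0.0]
force: [-1.2, -0.5, 1.2]
gripper_width: 0.003
gripper_force: 0.7
```

Run:
```python
from h import *
fing();wmeas()
```

```text
t 8.8 z 0.0776 pivot in tool x,y [ 0.0788 -0.0252] inward -46.7 F tool [-0.5  1.2 -1.2]
arm r 0.03 354 mid ang 135.24 [123.6 147.4]
arm r 0.04 558 mid ang 135.09 [125.2 145.4]
arm r 0.05 527 mid ang 135.78 [127.6 143.7]
blue 476 [ 0.5538 -0.1302  0.027 ] 256.42 span 7.86
```

Call:
jog_arm(
  deltas="0 0 0.02 0 0; 0 0 0.02 -0.02 0; 0 0 0 -0.06 0; 0 0.035 0.035 -0.05 -10; 0 0.035 0.035 0 -10",
)

```text
t: 9.48
eef_pos: [0.4845, -0.1071, 0.2048]
orientation: [0.0, 0.974, -0.227, 0.002]
force: [0.3, 0.2, -1.2]
gripper_width: -0.001
gripper_force: 0.0
```

Call:
jog_arm(
  deltas="0 0.035 0.035 0 -10; 0 0.035 0.035 0 -10; 0 0.035 0.035 0 0; 0 0 0 0 0",
)

```text
t: 9.98
eef_pos: [0.5538, -0.2385, 0.2013]
orientation: [0.001, 0.998, -0.059, 0.0]
force: [-0.2, 1.0, -1.0]
gripper_width: -0.002
gripper_force: 0.0
```

Run:
```python
from h import *
fing()
S=[snap('top')for _ in range(4)]
t=S[0]; im=np.mean([s['img'] for s in S],0).astype(np.uint8)
gray=cv2.cvtColor(im,cv2.COLOR_RGB2GRAY); print(gray[252:266,346:364])
C=cloud(t);g=cv2.cvtColor(im,cv2.COLOR_RGB2HSV);m=cv2.inRange(g,(19,100,80),(35,255,255))>0
k=m&(C[...,2]>.066)&(C[...,2]<.09)&(np.hypot(C[...,0]-PIV[0],C[...,1]-PIV[1])<.12)
print('tab',k.sum(),ang(C[k].mean(0)),C[k].mean(0))
d=snap('side')
o=np.hstack([cv2.resize(im[240:280,335:375],(400,400),interpolation=cv2.INTER_CUBIC),cv2.resize(d['img'][205:255,255:305],(400,400),interpolation=cv2.INTER_CUBIC)])
cv2.imwrite('pics/t7.png',cv2.cvtColor(o,cv2.COLOR_RGB2BGR))
```

```text
t 9.975 z 0.2013 pivot in tool x,y [-2.00e-04 -2.14e-01] inward -6.8 F tool [-0.3 -1.   1. ]
[[155 155 155 155 155 155 155 155 155 154 150 140 127 123 127 132 131 123]
 [156 156 156 156 156 156 156 155 153 151 143 127 112 113 125 128 123 109]
 [157 157 157 157 156 154 152 150 147 141 127 103  89 106 126 132 124 109]
 [157 157 157 156 152 148 143 138 132 120  99  79  87 116 137 141 136 127]
 [157 156 156 152 146 136 126 116 105  88  72  81 109 135 147 150 146 139]
 [156 156 153 149 138 123 109  96  77  63  71 102 131 148 154 154 150 141]
 [156 155 153 146 131 115 100  80  62  64  87 120 143 154 156 155 150 143]
 [156 155 154 146 130 113  97  78  68  81 103 128 146 154 157 155 152 148]
 [158 158 156 149 133 117 103  92  88  99 114 134 148 154 156 155 154 153]
 [159 159 157 152 140 125 115 108 108 114 126 141 151 155 156 155 154 154]
 [156 158 158 156 148 139 129 124 124 130 138 147 153 155 155 154 154 154]
 [150 155 158 157 155 150 144 139 139 143 149 153 153 154 154 154 154 154]
 [139 148 155 156 156 154 152 151 150 152 153 155 155 155 155 155 155 155]
 [125 137 147 153 155 155 155 155 155 156 155 156 156 156 156 156 156 157]]
tab 85 134.76658613269785 [0.52222007 0.03124445 0.07673161]
```

View pics/t7.png

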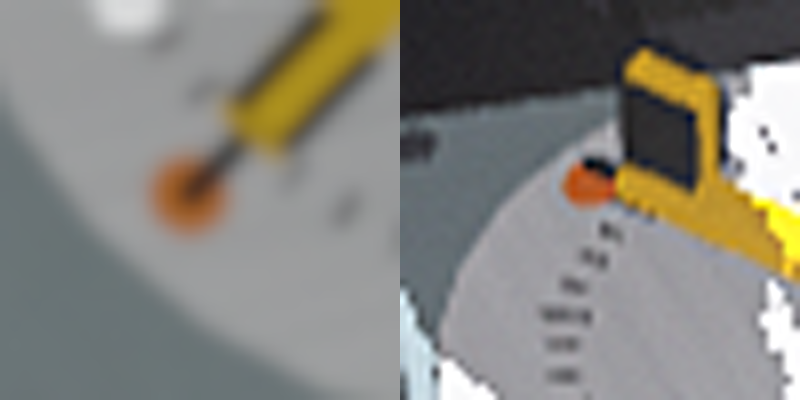

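The tip's end now sits on the centre of the orange mark (left panel about (190,190)), within about 1 mm. Now the lever.

```bash
cat >> h.py <<'E'
def lev(ax,d,z):
    a=np.radians(ax); x=np.array([np.cos(a),np.sin(a)]); y=np.array([np.sin(a),-np.cos(a)]); to([*(LP+.055*y+d*x),z],ax)
def lf():
    e,R=pose(); v=R.T@np.append(e[:2]-LP,0); s=telemetry.sense(); a=np.degrees(np.arctan2(R[1,0],R[0,0]))
    print('t',s['t'],'z',e[2].round(4),'d,r',v[:2].round(4),'x-axis',a.round(1),'F tool',(R.T@s['force']).round(1),'q',s['qpos'].round(2))
E
python3 - <<'E'
from h import *
lf(); lev(-1.8,.045,.2)
E
```

```text
t 10.225 z 0.2021 d,r [-0.0619  0.0686] x-axis -6.6 F tool [0.4 0.8 0.7] q [ 0.23  0.83  0.24  1.46 -0.23  0.88 -1.14]
pos [ 0.5531 -0.2347  0.2021] x-axis deg -6.6 tool delta [ 0.1114 -0.0176  0.0021] turn -4.8
```

Call:
jog_arm(
  deltas="0 0.037 -0.006 0 0; 0 0.037 -0.006 0 0; 0 0.037 -0.006 0 -4.8; 0 0 0 0 0; 0 0 0 0 0",
)

```text
t: 10.85
eef_pos: [0.6651, -0.2303, 0.2019]
orientation: [-0.0, 1.0, -0.016, -0.0]
force: [0.0, -0.5, -0.1]
gripper_width: 0.001
gripper_force: 0.0
```

Run:
```python
from h import *
lf(); lev(-1.8,.043,.079)
```

```text
t 10.85 z 0.2019 d,r [0.0443 0.0552] x-axis -1.9 F tool [0.1 0.5 0.1] q [ 0.21  1.    0.24  0.98 -0.22  1.18 -1.18]
pos [ 0.6651 -0.2303  0.2019] x-axis deg -1.9 tool delta [-0.0012 -0.0002  0.1229] turn -0.1
```

Call:
jog_arm(
  deltas="0 0 0 0.04 0; 0 0 0 0.04 0; 0 0 0 0.04 0; 0 0 0 0.003 0; 0 0 0 0 0",
)

```text
t: 11.48
eef_pos: [0.6659, -0.2309, 0.0807]
orientation: [0.0, 1.0, -0.016, 0.001]
force: [-0.4, -0.3, 1.5]
gripper_width: 0.001
gripper_force: 0.0
```

Call:
jog_arm(
  deltas="0 -0.01 0 0 0; 0 -0.01 0 0 0; 0 -0.004 0 0 0; 0 -0.0049 0.0015 0 5; 0 -0.0049 0.0015 0 5",
)

```text
t: 12.1
eef_pos: [0.6324, -0.2323, 0.0804]
orientation: [0.0, 0.995, -0.105, 0.001]
force: [1.2, -0.4, 1.8]
gripper_width: -0.003
gripper_force: 0.9
```

Run:
```python
from h import *
lf()
d=snap('side'); w=snap('wrist')
o=np.hstack([cv2.resize(d['img'][220:330,290:400],(400,400)),cv2.resize(w['img'],(400,400))])
cv2.imwrite('pics/l8.png',cv2.cvtColor(o,cv2.COLOR_RGB2BGR))
```

```text
t 12.1 z 0.0804 d,r [0.0219 0.0553] x-axis -12.0 F tool [ 1.3  0.2 -1.8] q [ 0.21  1.09  0.24  1.24 -0.29  0.84 -1.26]
```

View pics/l8.png

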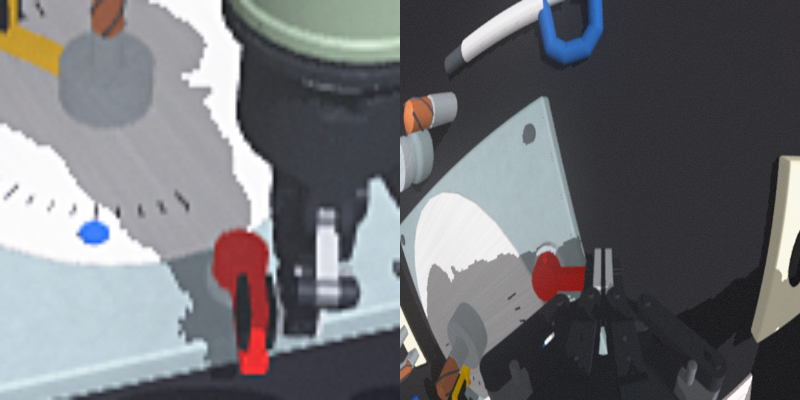

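The finger stands behind the lever tab ((300,300) in the left panel), just meeting it, with everything else clear. Continuing the arc.

Call:
jog_arm(
  deltas="0 -0.0055 0.0015 0 5; 0 -0.0049 0.0015 0 5; 0 -0.0049 0.0015 0 5; 0 -0.0049 0.0015 0 5; 0 -0.0049 0.0015 0 5",
)

```text
t: 12.82
eef_pos: [0.6062, -0.2302, 0.0797]
orientation: [0.0, 0.949, -0.316, 0.001]
force: [1.0, -2.1, 0.3]
gripper_width: -0.001
gripper_force: 1.0
```

Run:
```python
from h import *
lf()
```

```text
t 12.825 z 0.0797 d,r [0.0208 0.055 ] x-axis -36.9 F tool [ 2.1  1.1 -0.3] q [ 0.17  1.07  0.34  1.36 -0.43  0.79 -1.56]
```

Call:
jog_arm(
  deltas="0 -0.0049 0.0015 0 5; 0 -0.0049 0.0015 0 5; 0 -0.0049 0.0015 0 5; 0 -0.0049 0.0015 0 5; 0 0 0 0 0",
)

```text
t: 13.45
eef_pos: [0.588, -0.2202, 0.0794]
orientation: [-0.0, 0.88, -0.475, 0.0]
force: [-0.2, 0.1, 0.6]
gripper_width: 0.001
gripper_force: 0.0
```

Call:
jog_arm(
  deltas="0 -0.001 0.0003 0 1; 0 0 0 0 0",
)

```text
t: 13.7
eef_pos: [0.5871, -0.2198, 0.0791]
orientation: [-0.0, 0.876, -0.483, 0.0]
force: [1.5, -0.4, 1.1]
gripper_width: -0.0
gripper_force: 0.8
```

Run:
```python
from h import *
lf()
```

```text
t 13.7 z 0.0791 d,r [0.0201 0.0546] x-axis -57.8 F tool [ 1.1 -1.  -1.1] q [ 0.12  1.06  0.42  1.45 -0.55  0.75 -1.82]
```

Not yet at the stop. I'll press on in small steps until the force rises.

Call:
jog_arm(
  deltas="0 -0.0015 0 0 0; 0 0 0 0 0",
)

```text
t: 13.95
eef_pos: [0.5859, -0.2185, 0.0789]
orientation: [-0.0, 0.875, -0.483, -0.0]
force: [-0.2, -1.6, 0.7]
gripper_width: -0.0
gripper_force: 0.5
```

Call:
jog_arm(
  deltas="0 -0.0015 0 0 0; 0 0 0 0 0",
)

```text
t: 14.2
eef_pos: [0.5854, -0.2178, 0.079]
orientation: [0.0, 0.875, -0.484, 0.001]
force: [3.4, -5.2, -1.0]
gripper_width: 0.001
gripper_force: 3.0
```

Call:
jog_arm(
  deltas="0 -0.0015 0 0 0; 0 0 0 0 0",
)

```text
t: 14.45
eef_pos: [0.5853, -0.2176, 0.0791]
orientation: [0.001, 0.875, -0.484, 0.002]
force: [9.1, -11.9, -6.8]
gripper_width: -0.004
gripper_force: 7.5
```

The stop has been met: 15 N with no further movement. Backing off and lifting clear.

Call:
jog_arm(
  deltas="0 0.006 0 0 0; 0 0.02 0 0 0; 0 0.01 0 -0.03 0; 0 0 0 -0.06 0; 0 0 0 -0.06 0",
)

```text
t: 15.08
eef_pos: [0.6031, -0.2462, 0.2304]
orientation: [0.0, 0.875, -0.484, -0.001]
force: [0.6, 0.3, -0.5]
gripper_width: 0.003
gripper_force: 0.0
```

Call:
jog_arm(
  deltas="0 0 0.05 0 0; 0 0 0.05 0 0; 0 0 0.03 0 0; 0 0 0 0 0; 0 0 0 0 0",
)

```text
t: 15.7
eef_pos: [0.4941, -0.315, 0.2288]
orientation: [-0.0, 0.875, -0.483, -0.0]
force: [0.1, 0.2, 1.2]
gripper_width: -0.002
gripper_force: 0.0
```

Run:
```python
from h import *
lf(); d=snap('side'); S=[snap('top')for _ in range(4)]
t=S[0]; im=np.mean([s['img'] for s in S],0).astype(np.uint8)
o=np.hstack([cv2.resize(im[140:300,310:520],(500,381),interpolation=cv2.INTER_CUBIC),cv2.resize(d['img'][200:340,240:350],(299,381))])
cv2.imwrite('pics/f9.png',cv2.cvtColor(o,cv2.COLOR_RGB2BGR))
gray=cv2.cvtColor(im,cv2.COLOR_RGB2GRAY); print(gray[254:263,348:361])
C=cloud(t);g=cv2.cvtColor(im,cv2.COLOR_RGB2HSV)
r=((cv2.inRange(g,(0,150,60),(6,255,255))>0)|(cv2.inRange(g,(176,150,60),(180,255,255))>0))&(C[...,2]>.066)&(C[...,2]<.085)&(np.hypot(C[...,0]-LP[0],C[...,1]-LP[1])<.08)
c=C[r];c=c[np.hypot(c[:,0]-LP[0],c[:,1]-LP[1])>.04]
if len(c): c=c.mean(0);e=c[:2]-LP;print('lever',np.hypot(*e),np.degrees(np.arctan2(e[1],e[0])),'want',-90+5.2-63)
v,u=np.nonzero(cv2.inRange(g[200:240,380:410],(3,80,60),(15,255,255)));print('mill',onz(t,u.mean()+380,v.mean()+200,.105).round(4))
```

```text
t 15.7 z 0.2288 d,r [0.0511 0.184 ] x-axis -57.8 F tool [-0.1 -0.2 -1.2] q [ 0.28  0.81  0.5   1.49 -0.44  0.96 -1.68]
[[150 149 148 146 145 143 140 135 120  98  89 112 137]
 [149 148 146 141 136 130 125 114  95  86 108 145 170]
 [149 146 139 129 119 110  99  86  84 115 154 185 202]
 [152 146 133 118 104  91  76  74 105 154 190 209 217]
 [167 154 133 113  96  80  73  94 134 177 206 217 220]
 [188 168 142 117 100  89  97 122 155 187 210 218 221]
 [202 179 151 128 118 121 131 148 170 194 212 218 220]
 [210 191 165 146 142 149 158 169 185 203 215 219 219]
 [217 205 187 170 167 171 178 188 200 211 217 219 219]]
lever 0.05289669086951361 -149.58868454412746 want -147.8
mill [ 0.579  -0.0235  0.105 ]
```

View pics/f9.png

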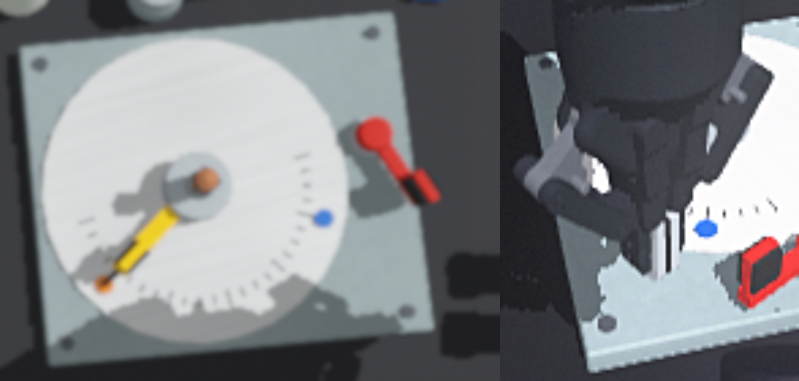

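The final view shows the pointer tip on orange (left panel about (103,284)), the lever swung to its stop (measured -149.6° against -147.8° expected, with the finger blocked there), the mill upright and the hand clear.

```bash
python3 -c "
from cell import job; print(job.hand_in())"
```

```text
the job is handed in; nothing more can be done
None
```

The job is handed in, though the hand-in call returned no verdict: the pointer tip lies over the orange mark (about 1 mm off), the red lever was then pushed to its stop, the end mill still stands in the hub, and the hand is clear at about 16 s of the 54 s allowed.

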